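# Right and lock the tilting scrap bin, then sort two tagged screw models

## Robot

A 6-joint arm with a two-finger parallel gripper is mounted at the origin on the work surface. World frame = base frame: x ahead of the robot, y to its left, z up, the work surface at z = 0. Lengths are in m, angles in rad, forces in N, time in s.
With the tool pointing down it reaches from about 0.25 to 0.775 m from the base axis. Payload 4 kg.
Tool frame: the origin (TCP) lies between the finger pads; the fingertips stand 14 mm ahead of it and the grasp point (between the pads) lies 5 mm behind it (r.tcp_to_tips is the distance from the TCP to the fingertips, in m); z points along the fingers, y is the line along which they close (so a half turn about z gives the same grasp; the last joint's range is limited). The gripper opens to 85 mm and grips with 20 to 120 N. Pads are 22 mm wide; open, the fingers measure 114 mm over their backs; the gripper's body (76 mm by 85 mm) begins 54 mm behind the grasp point. The pads swing forward as they close: fully open they stand 13 mm farther back than shut.
Start: joints at [1.218, 0.087, 1.371, -0, 1.684, -0.103], TCP at [0.136, 0.533, 0.245] pointing down, gripper open.
Joint ranges: [-3.1, 3.1], [-0.76, 2.03], [0.27, 2.55], [-1.08, 4.22], [0.17, 2.65], [-2.57, 2.57]. Speed limits (rad/s): [2.79, 2.79, 3.14, 3.14, 3.14, 3.14].

## Interface

Orientations are given as a rotation vector (axis times angle).
In Python, from bench import r, cams gives the robot as it stands.
- The arm moves only by the tool step_arm, never from a script. Its argument "targets" is a list of rows, each an object of numbers: "tx", "ty", "tz": the shift along the tool's x, y, z as a fraction of full scale; "rx", "ry", "rz": the turn, a rotation vector about the tool's x, y, z as a fraction of full scale; "claw": the opening, from 0 (shut) to 1 (fully open). In form: [{"tx": .., "ty": .., "tz": .., "rx": .., "ry": .., "rz": .., "claw": ..}, ...]. A call has 1 to 8 rows; each row is the pose to reach, as a shift and turn from the pose commanded when the call began, along the tool's axes at that moment; what a row does not reach only later rows make up. Full scale, the value 1, is 0.15 m for a shift and 60 degrees for a turn. A row lasts 1/10 s, in which the tool goes at most 50 mm and 8.59 degrees, less where a joint would pass 70% of its speed; a pose out of reach is approached as far as the arm can. A call with a number of a shift or a turn outside -1 to 1 is refused whole. A call with a gripper value outside its range is refused whole. The fingers move at their own pace and stop on an object; "newtons" is the grip in N (left out, the last holds). Time passes only in rows, so rows that repeat a pose let the fingers close. It gives the time, the measured TCP pose, the force, the opening and the grip force at its end, in the units of the state.
- r.get_state(): the state, without advancing time (a new reading comes with each control period).
- cams.snapshot(name): name is "side" or "top" or "wrist"; returns a dict with "frame" (420x560x3 uint8, red, green, blue), "vfov" (degrees; the focal length in pixels is half the picture's height over the tangent of half this angle, whatever the lens; pixels are square), "cx", "cy" (the principal point, pixels), "world_from_camera" (4x4, takes a point from camera to world coordinates). Camera axes: x right, y down, z forward; pixel columns grow to the right and rows downward; lengths in m; the calibration is good to about 2 mm. A picture is of the moment at which its call begins. There is no depth.
- r.job_done(): hands the job in; it is judged then, once.
The state is a dict: "clock": time; "q": joint angles; "joint_vel": joint speeds; "joint_efforts": joint torques, N m; "position": TCP position; "ee_rot": TCP orientation; "contact_force": force on the tool from outside, world axes, zero at the start; "torque": the same for the moment, N m; "opening": opening from 0.0 (shut) to 1.0 (fully open); "gripper_force": force on a finger pad.
Only numpy, scipy, OpenCV 4.12 (cv2) and the standard library are available. Lean on these libraries where they do the work, as an engineer would, in place of code of your own. Each camera call takes 0.05 s, during which the arm holds its last target. There are 200 camera calls.

## Task

Push the tipped steel scrap bin fully upright on its bracket, then turn the lock collar beside it until its white pointer stands on the red locked mark, and leave it there. Only when the bin is locked upright, put the yellow screw with the red tag into the bin; the yellow screw with the green tag goes into the green pass tray, lying flat and set down rather than dropped. Leave the glass lens, resin rib, green pick and jar where they are.

Things in the scene. Friction and masses are not known exactly. Their poses are not given: they have to be found in the camera images.
- station: Fixed bracket unit. Origin: on the ledge, under the bin's middle; x away from the robot, y left, z up at yaw 0. Base plate 130 x 340 x 10 mm (centre at y = -55 mm); left cheek plate at y = +90 mm; on the right a blue clamp housing 70 x 70 mm, 105 mm tall, centre x = 0, y = -155 mm, with a round aluminium dial flange on it (radius 68 mm, top at 111 mm), on which the lock collar turns.
- bin (a joint): Tilt of the steel scrap bin, rad: 0 = fully upright, at a stop; positive = mouth tipped to the station's -x. Starts at 0.45 to 0.7, limit 0.8. Pivot axis along the station's y, 85 mm above its origin. Stiff: stays where left, takes about 0.25 N m. Open box 100 (x) x 150 (y) x 100 mm tall, walls 4 mm, centred on the pivot; upright rim at 135 mm.
- bin_back_rim (a point): Middle of the top of the bin's back (+x) wall, 4 mm thick; moves with the bin. Pushing this rim to the station's +x from inside the mouth rights the bin (3 to 6 N).
- bin_front_rim (a point): Middle of the top of the bin's front (-x) wall; moves with the bin.
- bin_floor (a point): Centre of the bin's inner floor, axes as the bin's (x across the 92 mm inner width, y along the 142 mm inner length, z up to the mouth 96 mm above it).
- collar (a joint): Turn of the black lock collar about its vertical axis, rad, growing clockwise from above. At 0 its lug and white pointer point along the station's +x, at 1.57 along -y; the red locked mark is at 2.0. Starts at 0.1 to 0.7. Limits 0 and 2.6 (it can pass the mark, and be turned back). Friction holds it where left: about 0.11 N m (2.5 N at the pin).
- collar_axis (a point): On the collar's axis (over x = 0, y = -155 mm of the station), at its top face, 133 mm above the ledge. Collar 64 mm across, 22 mm tall, captive. A lug 14 mm wide reaches 52 mm from the axis (top 126 mm above the ledge), white pointer on it; axes turn with the collar, x along the lug.
- collar_pin (a point): Centre of the top of the upright steel pin on the collar's lug: 12 mm thick, 44 mm from the axis, rising from the lug (126 mm above the ledge) to 165 mm above the ledge. Pushing it sideways turns the collar.
- locked_mark (a point): Middle of the red locked mark (15 x 12 mm) painted on the dial flange, 60.5 mm from the collar's axis, 112 mm above the ledge.
- screw_red: Yellow nylon bone-screw model with a red square tag, lying along its own x axis. 85 mm long: round head (18 mm across) at the -x end, shaft 12 mm thick from x = -32 to +26 mm, red tag block 14 x 18 x 18 mm at x = +33 mm. Shaft centre line 9 mm above its underside. Origin: underside, midway along (the shaft is there). 30 g.
- screw_green: The same screw model with a green square tag instead.
- pass_tray: Green open tray, fixed: 100 mm (x) x 130 mm (y), walls 22 mm tall and 4 mm thick, floor 4 mm. Origin: underside centre.
- rework_tray: Blue open tray of the same size, fixed; not used in this job.
- lens: Heavy glass dome lens, 76 mm across, 27 mm tall, loose; origin underside centre. Leave alone.
- rib: Translucent amber resin rib segment, a curved bar 12 mm thick, about 110 mm long, loose. Leave alone.
- pick: Green-handled steel pick lying down, about 150 mm long, loose. Leave alone.
- jar: Jar with a blue lid, 60 mm across, 100 mm tall, loose; origin underside centre. Leave alone.
Not all that is in view belongs to the job. What is shaped like the screw_green but pink or turquoise is not meant.

How it is judged:
By the outcome, as a careful person would: the job done as asked, in the order asked, and still so for the second after the job is handed in, with the robot touching nothing.
It also fails if it takes over 72 s, if anything falls off the work surface, if the arm or the gripper's body presses on something with over 40 N, if the wrist force passes 120 N, or if a joint passes its speed limit or range.

## Working session

There is one attempt and no reset: what is moved stays moved. The work goes in short steps, Python scripts to look and compute and a tool call to move; the robot and the scene stay as the last step left them, time stands still between calls to the robot, and variables do not carry over. Pictures are saved under pics/ and viewed, at most 10 in all, crops included, and the job is handed in when it is done.

Besides the shell and the picture viewer there is one more tool, called after ">>>" as a command line: name --argument value ..., lists and objects as JSON in quotes. step_arm: Moves the arm, as the interface text tells. Its arguments: {"type":"object","properties":{"targets":{"type":"array"},"newtons":{"type":"number"}},"required":["targets"]}

```bash
mkdir -p pics
cat > h.py <<'E'
import numpy as np, cv2
from scipy.spatial.transform import Rotation as R
from bench import r, cams
def snap(n,f=None):
    s=cams.snapshot(n)
    if f: cv2.imwrite('pics/'+f,cv2.cvtColor(s['frame'],cv2.COLOR_RGB2BGR))
    return s
def ray(s,u,v):
    f=210/np.tan(np.radians(s['vfov'])/2);T=np.array(s['world_from_camera'])
    return T[:3,3],T[:3,:3]@np.array([(u-s['cx'])/f,(v-s['cy'])/f,1])
def onz(s,u,v,z):
    o,d=ray(s,u,v);return o+d*(z-o[2])/d[2]
def proj(s,p):
    f=210/np.tan(np.radians(s['vfov'])/2);T=np.array(s['world_from_camera'])
    c=T[:3,:3].T@(np.array(p)-T[:3,3]);return np.round([s['cx']+f*c[0]/c[2],s['cy']+f*c[1]/c[2]],1)
def tri(s1,p1,s2,p2):
    o1,d1=ray(s1,*p1);o2,d2=ray(s2,*p2);A=np.c_[d1,-d2];t=np.linalg.lstsq(A,o2-o1,rcond=None)[0]
    a=o1+d1*t[0];b=o2+d2*t[1];return (a+b)/2,np.linalg.norm(a-b)
E
python3 - <<'E'
from h import *
ims=[]
for n in('top','side','wrist'):
    s=snap(n,n+'0.png');print(n,s['vfov'],s['cx'],s['cy'],np.round(s['world_from_camera'],3).tolist())
print(r.get_state(), r.tcp_to_tips)
E
```

```text
top 42.772734671779865 273.48182915651614 205.71752126356083 [[0.007, -0.988, 0.155, 0.369], [-1.0, -0.011, -0.025, -0.089], [0.027, -0.154, -0.988, 1.411], [0.0, 0.0, 0.0, 1.0]]
side 54.6809684036992 279.5025275131149 210.15374142450275 [[-0.984, -0.132, 0.117, 0.431], [-0.175, 0.666, -0.725, 0.672], [0.017, -0.734, -0.679, 0.862], [0.0, 0.0, 0.0, 1.0]]
wrist 68.32950388620613 279.199497728711 211.48243639350886 [[0.248, 0.924, 0.291, 0.061], [0.969, -0.236, -0.077, 0.552], [-0.003, 0.301, -0.954, 0.372], [0.0, 0.0, 0.0, 1.0]]
{'clock': 0.15, 'q': array([ 1.21792406e+00,  8.78661094e-02,  1.37193509e+00,  1.51547664e-05,
        1.68355511e+00, -1.03104358e-01]), 'joint_vel': array([ 0.00034726, -0.00301223, -0.00630921,  0.00202839, -0.00310423,
       -0.00046732]), 'joint_efforts': array([ 8.24061735e-04, -3.52372992e+01, -3.13680053e+01, -2.10865901e-04,
        8.00213835e-03,  3.47805864e-07]), 'position': array([0.13583055, 0.5326065 , 0.24434955]), 'ee_rot': array([-3.91261234e-01, -3.11671545e+00,  2.69295668e-03]), 'contact_force': array([ 0.6438767 , -0.50739101, -0.53091344]), 'torque': array([-0.00877146, -0.02219969,  0.02690216]), 'gripper_force': 0.0, 'opening': 0.9994271621468535} 0.014
```

View pics/top0.png

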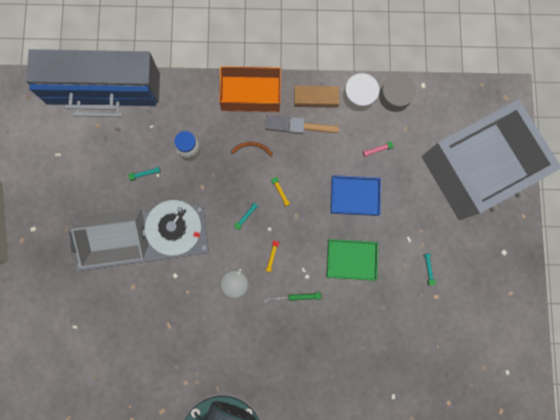

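View pics/side0.png

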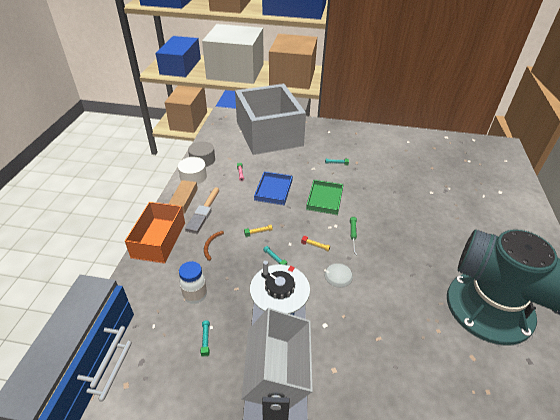

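The top view shows the tipped bin at about (108,242), the flange and collar at (172,227), the lens at (234,284), the jar at (186,145), the rib at (251,148) and the pick at (295,297). The green tray is at (352,260).

Screw candidates in the top view:
- Yellow: (281,192) with a green tag at (276,181), and (273,257) with a red tag at (276,244).
- Decoys: turquoise with green tags at (145,173), (245,216) and (430,268), and pink at (378,149).

Only the two yellow ones fit the description. I'll measure them and confirm in an enlarged crop.

```bash
cat >> h.py <<'E'
def blobs(s,lo,hi,amin=12,roi=None):
    h=cv2.cvtColor(s['frame'],cv2.COLOR_RGB2HSV);m=cv2.inRange(h,lo,hi)
    n,_,st,c=cv2.connectedComponentsWithStats(m)
    return [(np.round(c[i],1).tolist(),st[i].tolist()) for i in range(1,n) if st[i][4]>=amin]
E
python3 - <<'E'
from h import *
T=snap('top');S=snap('side')
for nm,lo,hi,a in(('yel',(18,150,120),(32,255,255),12),('red',(0,180,120),(6,255,255),6),('red2',(174,180,120),(180,255,255),6),('green',(55,150,60),(72,255,255),8),('white',(0,0,215),(180,25,255),60)):
    for q,s in(('T',T),('S',S)):
        print(nm,q,[(c,st[4],st[:4]) for c,st in blobs(s,lo,hi,a)])
a=cv2.resize(T['frame'][150:310,60:300],None,fx=2,fy=2,interpolation=cv2.INTER_CUBIC)
b=cv2.resize(S['frame'][215:415,225:365],None,fx=2,fy=2,interpolation=cv2.INTER_CUBIC)
o=np.zeros((400,770,3),np.uint8);o[:320,:480]=a;o[:,485:765]=b
cv2.imwrite('pics/c1.png',o[:,:,::-1])
E
```

```text
yel T [([281.7, 193.9], 100, [275, 182, 15, 24]), ([270.9, 259.0], 108, [266, 246, 11, 26])]
yel S [([261.4, 229.0], 61, [250, 225, 22, 8]), ([318.6, 244.5], 71, [306, 240, 24, 11])]
red T [([275.0, 243.5], 14, [273, 242, 5, 4])]
red S [([290.9, 268.3], 11, [289, 266, 5, 5])]
red2 T []
red2 S []
green T [([131.7, 176.0], 18, [130, 174, 4, 5]), ([274.2, 179.9], 8, [272, 179, 5, 3]), ([237.3, 225.3], 11, [236, 224, 4, 4]), ([346.8, 254.5], 630, [328, 241, 46, 33]), ([362.7, 271.8], 55, [355, 261, 16, 18]), ([331.1, 273.9], 34, [328, 267, 11, 10]), ([348.8, 276.2], 26, [343, 274, 12, 4]), ([305.6, 296.3], 89, [290, 294, 30, 5])]
green S [([205.1, 352.7], 23, [201, 348, 8, 8])]
white T [([365.8, 94.4], 182, [347, 76, 31, 28])]
white S [([233.0, 33.9], 897, [203, 24, 60, 21]), ([80.9, 204.8], 21970, [0, 112, 205, 201]), ([280.1, 290.6], 1522, [250, 265, 60, 49]), ([338.2, 272.6], 210, [324, 264, 24, 18]), ([8.5, 319.1], 499, [0, 306, 26, 33]), ([28.9, 326.8], 812, [7, 311, 44, 33]), ([107.8, 350.6], 111, [94, 327, 30, 53]), ([10.4, 357.3], 704, [0, 341, 30, 39])]
```

View pics/c1.png

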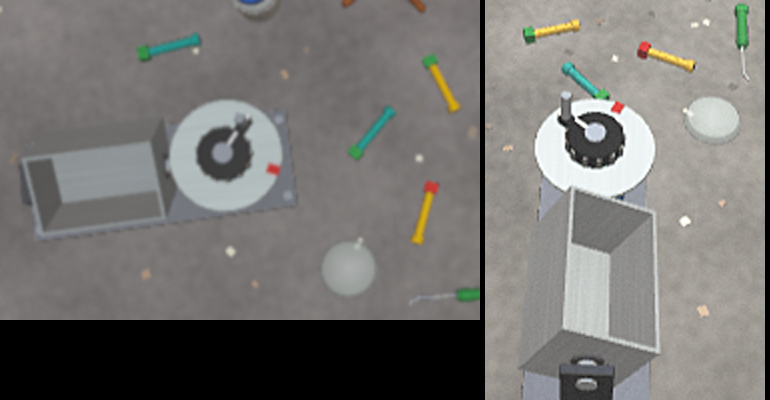

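The crop confirms both: the yellow screw with the red tag is at crop (425,212), the one with the green tag at (441,83). The pin top is at crop top (240,117) and side (566,95). The red mark is at (273,169).

Run:
```python
from h import *
T=snap('top');S=snap('side')
P=lambda n,a,b:(lambda x:print(n,np.round(x[0],4),round(x[1],4)))(tri(T,a,S,b))
t=lambda x,y:(60+x/2,150+y/2); s=lambda x,y:(225+(x-485)/2,215+y/2)
P('flange',(172.5,227.5),(280,289.5))
P('mark',t(273,169),(290.9,268.3))
P('pin',t(240,117),s(566,95))
P('hub',t(223,153),s(595,132))
P('binFR',t(165,218),s(655,212))
P('binFL',t(40,235),s(658,352))
P('binBR',t(163,122),s(574,190)); P('binBL',t(22,158),s(563,330)); P('binBR2',t(160,142),s(574,190))
P('redscrew',(270.9,259.0),(318.6,244.5));P('redtag',(275,243.5),s(645,50))
P('greenscrew',(281.7,193.9),(261.4,229));P('greentag',(274.5,180.5),s(529,34))
P('tray',(352,260),(325,198))
for i,z in((T,0.0),):
  for c in((352,260),(327,241),(377,241),(376,280),(327,279)): print(onz(T,*c,.022).round(3))
for n,hue in(('trayS',(S,)),):
  m=cv2.inRange(cv2.cvtColor(S['frame'],cv2.COLOR_RGB2HSV),(45,100,40),(85,255,255))
  n,_,st,c=cv2.connectedComponentsWithStats(m);print([(c[i].round(1),st[i]) for i in range(1,n) if st[i][4]>80])
```

```text
flange [0.5155 0.1239 0.1048] 0.0036
mark [0.4991 0.0643 0.1117] 0.0017
pin [0.5539 0.0987 0.1613] 0.0038
hub [0.5155 0.1218 0.133 ] 0.0018
binFR [0.4384 0.193  0.1062] 0.0031
binFL [0.4173 0.3403 0.1085] 0.002
binBR [0.5386 0.1954 0.1287] 0.0298
binBL [0.5046 0.3537 0.1479] 0.0036
binBR2 [0.5263 0.1977 0.13  ] 0.0058
redscrew [ 0.4458 -0.1187  0.0096] 0.0046
redtag [ 0.4862 -0.1292  0.009 ] 0.0049
greenscrew [ 0.6178 -0.1461  0.0115] 0.0051
greentag [ 0.6553 -0.1268  0.0106] 0.0026
tray [ 0.4462 -0.3323  0.0019] 0.0031
[ 0.447 -0.329  0.022]
[ 0.495 -0.264  0.022]
[ 0.497 -0.395  0.022]
[ 0.396 -0.39   0.022]
[ 0.397 -0.263  0.022]
[(array([324.7, 196.6]), array([306, 180,  37,  35, 826], dtype=int32)), (array([353. , 226.9]), array([350, 217,   7,  22, 109], dtype=int32))]
```

```bash
cat >> h.py <<'E'
YAW=np.radians(8.5);AX=np.array([.5155,.1228]);ex=np.array([np.cos(YAW),np.sin(YAW)]);ey=np.array([-ex[1],ex[0]]);O=AX+.155*ey
def st(x,y,z): return np.r_[O+x*ex+y*ey,z]
def down(deg):  # tool down, tool y at world angle deg
    a=np.radians(deg);y=np.array([np.cos(a),np.sin(a),0]);z=np.array([0,0,-1.]);return np.c_[np.cross(y,z),y,z]
def near(deg,Rc):
    c=np.degrees(np.arctan2(Rc[1,1],Rc[0,1]));return c+(deg-c+90)%180-90
def plan(calls,p=None,Rc=None):
    """calls: list of lists of (pos,deg) rows; prints fractions per call, relative to pose at call start"""
    s=r.get_state();p=s['position'] if p is None else p;Rc=R.from_rotvec(s['ee_rot']).as_matrix() if Rc is None else Rc
    for c in calls:
        for q,d in c:
            Rt=down(d);t=Rc.T@(np.array(q)-p)/.15;w=R.from_matrix(Rc.T@Rt).as_rotvec()/np.radians(60)
            print(np.round(np.r_[t,w],3).tolist(), end=' ')
        print();p=np.array(q);Rc=Rt
E
python3 - <<'E'
from h import *
print(O)
d=np.degrees(YAW)+90
p0=r.get_state()['position'];g=st(-.025,0,.24)
f=lambda k:p0+(g-p0)*k
plan([[(f(.33),d)],[(f(.66),d)],[(g,d)],[(st(-.025,0,.124),d)],[(st(.01,0,.124),d),(st(.03,0,.124),d)]])
E
```

```text
[0.49258954 0.27609746]
[-0.849, -0.375, 0.011, -0.0, -0.0, -0.38] 
[-0.638, -0.675, 0.011, 0.0, 0.0, 0.0] 
[-0.657, -0.695, 0.011, 0.0, 0.0, 0.0] 
[0.0, 0.0, 0.773, 0.0, 0.0, 0.0] 
[-0.233, 0.0, 0.0, 0.0, 0.0, 0.0] [-0.367, 0.0, 0.0, 0.0, 0.0, 0.0]
```

>>> step_arm --targets '[{"tx": -0.85, "ty": -0.375, "tz": 0.01, "rx": 0, "ry": 0, "rz": -0.38, "claw": 0}, {"tx": -0.85, "ty": -0.375, "tz": 0.01, "rx": 0, "ry": 0, "rz": -0.38, "claw": 0}, {"tx": -0.85, "ty": -0.375, "tz": 0.01, "rx": 0, "ry": 0, "rz": -0.38, "claw": 0}, {"tx": -0.85, "ty": -0.375, "tz": 0.01, "rx": 0, "ry": 0, "rz": -0.38, "claw": 0}]'

```text
clock: 0.75
position: [0.2495, 0.4439, 0.2439]
ee_rot: [-0.224, 3.131, -0.003]
contact_force: [-0.2, 0.2, -0.5]
opening: 0.331
gripper_force: 0.0
```

>>> step_arm --targets '[{"tx": -0.64, "ty": -0.675, "tz": 0.01, "rx": 0, "ry": 0, "rz": 0, "claw": 0}, {"tx": -0.64, "ty": -0.675, "tz": 0.01, "rx": 0, "ry": 0, "rz": 0, "claw": 0}, {"tx": -0.64, "ty": -0.675, "tz": 0.01, "rx": 0, "ry": 0, "rz": 0, "claw": 0}, {"tx": -0.64, "ty": -0.675, "tz": 0.01, "rx": 0, "ry": 0, "rz": 0, "claw": 0}]'

```text
clock: 1.15
position: [0.3583, 0.3587, 0.2421]
ee_rot: [-0.222, 3.133, -0.002]
contact_force: [-0.9, 0.9, -0.1]
opening: -0.002
gripper_force: 0.0
```

>>> step_arm --targets '[{"tx": -0.66, "ty": -0.695, "tz": 0.01, "rx": 0, "ry": 0, "rz": 0, "claw": 0}, {"tx": -0.66, "ty": -0.695, "tz": 0.01, "rx": 0, "ry": 0, "rz": 0, "claw": 0}, {"tx": -0.66, "ty": -0.695, "tz": 0.01, "rx": 0, "ry": 0, "rz": 0, "claw": 0}, {"tx": -0.66, "ty": -0.695, "tz": 0.01, "rx": 0, "ry": 0, "rz": 0, "claw": 0}, {"tx": -0.66, "ty": -0.695, "tz": 0.01, "rx": 0, "ry": 0, "rz": 0, "claw": 0}]'

```text
clock: 1.65
position: [0.4686, 0.273, 0.2405]
ee_rot: [0.23, -3.132, -0.001]
contact_force: [-0.3, 0.6, -0.2]
opening: 0.004
gripper_force: 0.0
```

Run:
```python
from h import *
d=np.degrees(YAW)+90
plan([[(st(-.025,0,.124),d)]])
T=snap('top');W=snap('wrist')
a=cv2.resize(T['frame'][190:290,50:220],None,fx=2,fy=2,interpolation=cv2.INTER_CUBIC)
o=np.zeros((420,560+345,3),np.uint8);o[:,:560]=W['frame'];o[:200,565:]=a
cv2.imwrite('pics/c2.png',cv2.resize(o,(800,371))[:,:,::-1])
```

```text
[0.004, -0.004, 0.776, 0.001, -0.001, -0.001]
```

View pics/c2.png

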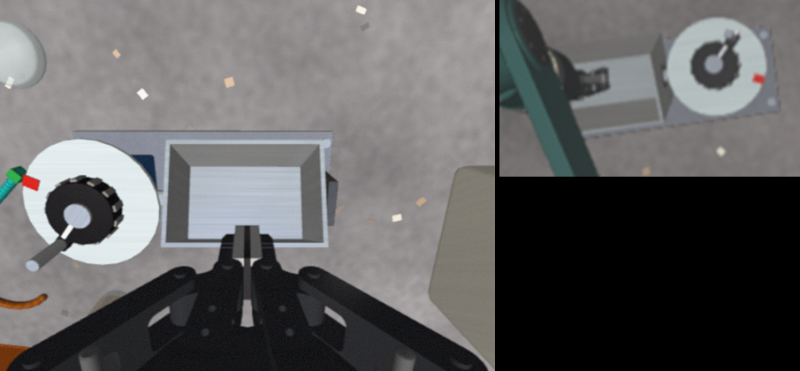

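The wrist view shows the bin mouth between about (165,143) and (325,245), with the closed fingertips over it at (247,240). I'll check the clearance numerically.

Run:
```python
from h import *
W=snap('wrist')
inv=lambda p:(np.array([ex,ey])@(p[:2]-O)).round(4)
for u,v,z in((277,273,.151),(277,162,.106),(277,160,.106)): print(z,inv(onz(W,u,v,z)))
for p in(st(-.025,0,.151),st(-.014,0,.151),st(.016,0,.151),st(-.068,0,.105)): print(proj(W,p))
```

```text
0.151 [ 0.0167 -0.0004]
0.106 [-0.0638 -0.0005]
0.106 [-0.0655 -0.0005]
[277.4 223.1]
[277.4 236.8]
[277.5 272.3]
[277.6 156.9]
```

>>> step_arm --targets '[{"tx": 0.0, "ty": 0, "tz": 0.775, "rx": 0, "ry": 0, "rz": 0, "claw": 0}, {"tx": 0.0, "ty": 0, "tz": 0.775, "rx": 0, "ry": 0, "rz": 0, "claw": 0}, {"tx": 0.0, "ty": 0, "tz": 0.775, "rx": 0, "ry": 0, "rz": 0, "claw": 0}, {"tx": 0.0, "ty": 0, "tz": 0.775, "rx": 0, "ry": 0, "rz": 0, "claw": 0}]'

```text
clock: 2.2
position: [0.4653, 0.2727, 0.1206]
ee_rot: [0.235, -3.125, 0.004]
contact_force: [-1.0, 0.7, -0.0]
opening: 0.0
gripper_force: 0.0
```

>>> step_arm --targets '[{"tx": -0.1, "ty": 0, "tz": 0, "claw": 0}, {"tx": -0.16, "ty": 0, "tz": 0, "claw": 0}, {"tx": -0.2, "ty": 0, "tz": 0, "claw": 0}, {"tx": -0.24, "ty": 0, "tz": 0, "claw": 0}, {"tx": -0.28, "ty": 0, "tz": 0, "claw": 0}, {"tx": -0.32, "ty": 0, "tz": 0, "claw": 0}, {"tx": -0.35, "ty": 0, "tz": 0, "claw": 0}, {"tx": -0.37, "ty": 0, "tz": 0, "claw": 0}]'

```text
invalid input at $.targets[0]: expected keys tx, ty, tz, rx, ry, rz, claw
```

>>> step_arm --targets '[{"tx": -0.015, "ty": 0, "tz": 0, "claw": 0}, {"tx": -0.03, "ty": 0, "tz": 0, "claw": 0}, {"tx": -0.03, "ty": 0, "tz": 0, "claw": 0}]'

```text
invalid input at $.targets[0]: expected keys tx, ty, tz, rx, ry, rz, claw
```

>>> step_arm --targets '[{"tx": -0.1, "ty": 0, "tz": 0, "rx": 0, "ry": 0, "rz": 0, "claw": 0}, {"tx": -0.16, "ty": 0, "tz": 0, "rx": 0, "ry": 0, "rz": 0, "claw": 0}, {"tx": -0.2, "ty": 0, "tz": 0, "rx": 0, "ry": 0, "rz": 0, "claw": 0}, {"tx": -0.24, "ty": 0, "tz": 0, "rx": 0, "ry": 0, "rz": 0, "claw": 0}, {"tx": -0.28, "ty": 0, "tz": 0, "rx": 0, "ry": 0, "rz": 0, "claw": 0}, {"tx": -0.32, "ty": 0, "tz": 0, "rx": 0, "ry": 0, "rz": 0, "claw": 0}, {"tx": -0.35, "ty": 0, "tz": 0, "rx": 0, "ry": 0, "rz": 0, "claw": 0}, {"tx": -0.37, "ty": 0, "tz": 0, "rx": 0, "ry": 0, "rz": 0, "claw": 0}]'

```text
clock: 3.0
position: [0.52, 0.28, 0.121]
ee_rot: [0.232, -3.121, 0.003]
contact_force: [-7.8, 0.3, -5.9]
opening: -0.001
gripper_force: 4.1
```

>>> step_arm --targets '[{"tx": -0.015, "ty": 0, "tz": 0, "rx": 0, "ry": 0, "rz": 0, "claw": 0}, {"tx": -0.03, "ty": 0, "tz": 0, "rx": 0, "ry": 0, "rz": 0, "claw": 0}, {"tx": -0.03, "ty": 0, "tz": 0, "rx": 0, "ry": 0, "rz": 0, "claw": 0}]'

```text
clock: 3.3
position: [0.5232, 0.2803, 0.1198]
ee_rot: [0.232, -3.118, 0.005]
contact_force: [-8.6, 0.1, -6.7]
opening: 0.0
gripper_force: 4.4
```

Run:
```python
from h import *
print((np.array([ex,ey])@(r.get_state()['position'][:2]-O)).round(4))
```

```text
[ 0.0309 -0.0004]
```

>>> step_arm --targets '[{"tx": -0.015, "ty": 0, "tz": 0, "rx": 0, "ry": 0, "rz": 0, "claw": 0}, {"tx": -0.03, "ty": 0, "tz": 0, "rx": 0, "ry": 0, "rz": 0, "claw": 0}, {"tx": -0.03, "ty": 0, "tz": 0, "rx": 0, "ry": 0, "rz": 0, "claw": 0}]'

```text
clock: 3.6
position: [0.5256, 0.2806, 0.1181]
ee_rot: [0.232, -3.112, 0.007]
contact_force: [-12.7, -0.9, -8.9]
opening: 0.001
gripper_force: 6.0
```

>>> step_arm --targets '[{"tx": -0.015, "ty": 0, "tz": 0, "rx": 0, "ry": 0, "rz": 0, "claw": 0}, {"tx": -0.03, "ty": 0, "tz": 0, "rx": 0, "ry": 0, "rz": 0, "claw": 0}, {"tx": -0.03, "ty": 0, "tz": 0, "rx": 0, "ry": 0, "rz": 0, "claw": 0}]'

```text
clock: 3.9
position: [0.5275, 0.2809, 0.1164]
ee_rot: [0.232, -3.105, 0.009]
contact_force: [-16.5, -1.2, -11.4]
opening: -0.002
gripper_force: 8.2
```

>>> step_arm --targets '[{"tx": 0.2, "ty": 0, "tz": 0, "rx": 0, "ry": 0, "rz": 0, "claw": 0}, {"tx": 0.2, "ty": 0, "tz": 0, "rx": 0, "ry": 0, "rz": 0, "claw": 0}, {"tx": 0.2, "ty": 0, "tz": -0.9, "rx": 0, "ry": 0, "rz": 0, "claw": 0}, {"tx": 0.2, "ty": 0, "tz": -0.9, "rx": 0, "ry": 0, "rz": 0, "claw": 0}, {"tx": 0.2, "ty": 0, "tz": -0.9, "rx": 0, "ry": 0, "rz": 0, "claw": 0}, {"tx": 0.2, "ty": 0, "tz": -0.9, "rx": 0, "ry": 0, "rz": 0, "claw": 0}]'

```text
clock: 4.5
position: [0.511, 0.2793, 0.2689]
ee_rot: [-0.231, 3.116, 0.008]
contact_force: [0.0, -0.1, 0.3]
opening: 0.003
gripper_force: 0.0
```

Run:
```python
from h import *
W=snap('wrist');S=snap('side')
print(r.get_state()['position'])
for x,y in((.05,.075),(.05,-.075),(-.05,.075),(-.05,-.075)): print(x,y,proj(W,st(x,y,.135)),proj(S,st(x,y,.135)))
d=W['frame'].copy();e=S['frame'].copy()
for x,y in((.05,.075),(.05,-.075),(-.05,.075),(-.05,-.075)):
  for i,s in((d,W),(e,S)):
    cv2.circle(i,tuple(proj(s,st(x,y,.135)).astype(int)),2,(255,0,255),-1)
o=np.zeros((420,800,3),np.uint8);o[:,:480]=d[:,40:520];e=cv2.resize(e[230:390,230:390],(320,320));o[:320,480:]=e
cv2.imwrite('pics/c3.png',o[:,:,::-1])
```

```text
[0.50875972 0.27838137 0.26174178]
0.05 0.075 [360.6 236.4] [248.3 382.5]
0.05 -0.075 [196.1 236.9] [254.4 311. ]
-0.05 0.075 [370.7 122.5] [303.7 384.4]
-0.05 -0.075 [185.4 122.8] [302.6 312.6]
```

View pics/c3.png

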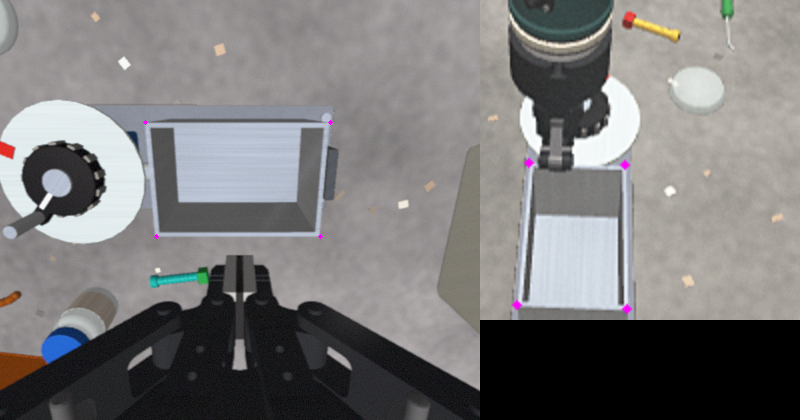

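Run:
```python
from h import *
W=snap('wrist');g=cv2.cvtColor(W['frame'],cv2.COLOR_RGB2GRAY).astype(float)
inv=lambda p:(np.array([ex,ey])@(p[:2]-O)).round(4)
c=int(proj(W,st(0,.03,.135))[0]);pr=g[:,c-3:c+4].mean(1)
print('front',pr[112:136].astype(int).tolist());print('back',pr[224:246].astype(int).tolist())
for th in(0,.03,.06,.1):
    rot=lambda x,z:st(x*np.cos(th)-z*np.sin(th),.03,.085+x*np.sin(th)+z*np.cos(th))
    print(th,[proj(W,rot(x,.05))[1] for x in(-.05,-.046,.046,.05)], [proj(W,rot(x,-.046))[1] for x in(-.046,.046)])
i=g[:,:];print('floor',pr[136:215].astype(int).tolist())
```

```text
front [144, 143, 145, 144, 144, 144, 145, 144, 145, 144, 143, 128, 95, 83, 84, 110, 164, 193, 195, 196, 193, 188, 186, 190]
back [88, 89, 87, 87, 86, 87, 88, 87, 85, 85, 86, 86, 85, 85, 91, 133, 185, 198, 193, 178, 150, 142]
0 [np.float64(128.0), np.float64(133.2), np.float64(239.8), np.float64(243.9)] [np.float64(127.5), np.float64(207.9)]
0.03 [np.float64(126.0), np.float64(131.2), np.float64(238.8), np.float64(243.0)] [np.float64(128.8), np.float64(209.4)]
0.06 [np.float64(124.0), np.float64(129.2), np.float64(237.7), np.float64(242.0)] [np.float64(130.0), np.float64(210.8)]
0.1 [np.float64(121.6), np.float64(126.7), np.float64(236.2), np.float64(240.6)] [np.float64(131.8), np.float64(212.7)]
floor [195, 196, 194, 191, 189, 187, 187, 190, 194, 195, 195, 196, 195, 191, 191, 192, 192, 187, 186, 190, 190, 191, 196, 197, 197, 197, 193, 191, 191, 189, 188, 190, 190, 190, 194, 193, 191, 189, 186, 189, 191, 191, 187, 189, 188, 188, 190, 192, 188, 188, 187, 190, 194, 191, 193, 191, 189, 187, 188, 189, 188, 188, 189, 188, 191, 189, 188, 189, 185, 183, 187, 176, 118, 88, 90, 90, 89, 91, 91]
```

The bin is upright: the rim and floor edges in the wrist view match tilt 0 to within a pixel. The pin comes next, with its top at wrist pixel about (52,232).

Run:
```python
from h import *
W=snap('wrist');p=onz(W,52,232,.165);print(p)
T=snap('top');print(onz(T,180,208.5,.165))
h=onz(W,97,182,.133);print('hub',h)
ang=lambda v:np.degrees(YAW-np.arctan2(v[1],v[0]))
print('a',ang(p[:2]-AX),ang(np.array([.5539,.0987])-AX), 'mark', ang(np.array([.4991,.0643])-AX))
a0=np.radians(40)
pin=lambda a,z:np.r_[AX+.044*np.array([np.cos(YAW-a),np.sin(YAW-a)]),z]
print(pin(a0,.16),pin(2.0,.16))
s=r.get_state();p0=s['position'];Rc=R.from_rotvec(s['ee_rot']).as_matrix()
d=near(8.5-40-90,Rc);print('deg',d,np.degrees(np.arctan2(Rc[1,1],Rc[0,1])))
g=pin(a0,.262)
plan([[((p0+g)/2,d)],[(g,d)]])
```

```text
[0.54247392 0.10632879 0.165     ]
[0.55532721 0.09826542 0.165     ]
hub [0.50724068 0.12374315 0.133     ]
a 39.909689850193 40.61255311726056 mark 114.16040906977256
[0.55301617 0.09981006 0.16      ] [0.50330438 0.08052392 0.16      ]
deg 58.5 98.4723921847261
[-0.064, -0.61, -0.015, -0.002, -0.003, 0.666] 
[-0.441, -0.426, -0.015, 0.0, 0.0, 0.0]
```

>>> step_arm --targets '[{"tx": -0.065, "ty": -0.61, "tz": 0, "rx": 0, "ry": 0, "rz": 0.666, "claw": 0.5}, {"tx": -0.065, "ty": -0.61, "tz": 0, "rx": 0, "ry": 0, "rz": 0.666, "claw": 0.5}, {"tx": -0.065, "ty": -0.61, "tz": 0, "rx": 0, "ry": 0, "rz": 0.666, "claw": 0.5}, {"tx": -0.065, "ty": -0.61, "tz": 0, "rx": 0, "ry": 0, "rz": 0.666, "claw": 0.5}, {"tx": -0.065, "ty": -0.61, "tz": 0, "rx": 0, "ry": 0, "rz": 0.666, "claw": 0.5}, {"tx": -0.065, "ty": -0.61, "tz": 0, "rx": 0, "ry": 0, "rz": 0.666, "claw": 0.5}]'

```text
clock: 5.35
position: [0.5301, 0.1887, 0.2575]
ee_rot: [-0.852, -3.021, 0.003]
contact_force: [0.5, 0.5, 0.0]
opening: 0.497
gripper_force: 0.0
```

>>> step_arm --targets '[{"tx": -0.44, "ty": -0.425, "tz": -0.015, "rx": 0, "ry": 0, "rz": 0, "claw": 0.5}, {"tx": -0.44, "ty": -0.425, "tz": -0.015, "rx": 0, "ry": 0, "rz": 0, "claw": 0.5}, {"tx": -0.44, "ty": -0.425, "tz": -0.015, "rx": 0, "ry": 0, "rz": 0, "claw": 0.5}, {"tx": -0.44, "ty": -0.425, "tz": -0.015, "rx": 0, "ry": 0, "rz": 0, "claw": 0.5}, {"tx": -0.44, "ty": -0.425, "tz": -0.015, "rx": 0, "ry": 0, "rz": 0, "claw": 0.5}]'

```text
clock: 5.85
position: [0.5532, 0.1011, 0.2611]
ee_rot: [-0.849, -3.023, -0.0]
contact_force: [0.3, 0.3, -0.6]
opening: 0.502
gripper_force: 0.0
```

Run:
```python
from h import *
W=snap('wrist');print(r.get_state()['position'],r.get_state()['ee_rot'])
pin=lambda a,z:np.r_[AX+.044*np.array([np.cos(YAW-a),np.sin(YAW-a)]),z]
d=W['frame'].copy()
for a in(34,40): 
  q=proj(W,pin(np.radians(a),.165));print(q);cv2.circle(d,tuple(q.astype(int)),2,(255,0,255),-1)
q=proj(W,np.r_[AX,.133]);print(q);cv2.circle(d,tuple(q.astype(int)),2,(255,0,255),-1)
cv2.imwrite('pics/c4.png',d[:,:,::-1])
plan([[(pin(np.radians(40),.155),58.5)]])
```

```text
[0.5531741  0.10132534 0.26131283] [-8.48479622e-01 -3.02377787e+00 -2.65230558e-04]
[284.6 220.6]
[278.6 220.9]
[278.7 157.5]
[-0.005, -0.009, 0.709, -0.0, -0.001, 0.003]
```

View pics/c4.png

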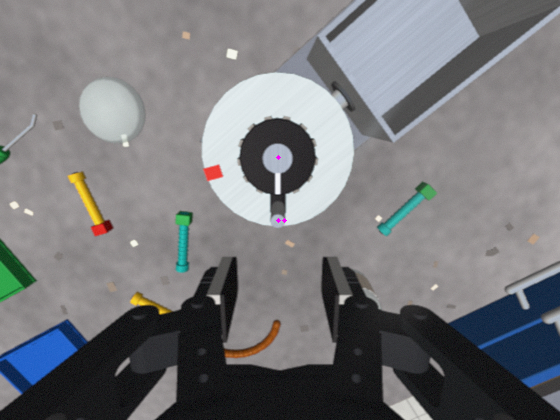

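>>> step_arm --newtons 25 --targets '[{"tx": 0, "ty": -0.01, "tz": 0.7, "rx": 0, "ry": 0, "rz": 0, "claw": 0.5}, {"tx": 0, "ty": -0.01, "tz": 0.7, "rx": 0, "ry": 0, "rz": 0, "claw": 0.5}, {"tx": 0, "ty": -0.01, "tz": 0.7, "rx": 0, "ry": 0, "rz": 0, "claw": 0.5}, {"tx": 0, "ty": -0.01, "tz": 0.7, "rx": 0, "ry": 0, "rz": 0, "claw": 0.5}, {"tx": 0, "ty": -0.01, "tz": 0.7, "rx": 0, "ry": 0, "rz": 0, "claw": 0}, {"tx": 0, "ty": -0.01, "tz": 0.7, "rx": 0, "ry": 0, "rz": 0, "claw": 0}, {"tx": 0, "ty": -0.01, "tz": 0.7, "rx": 0, "ry": 0, "rz": 0, "claw": 0}, {"tx": 0, "ty": -0.01, "tz": 0.7, "rx": 0, "ry": 0, "rz": 0, "claw": 0}]'

```text
clock: 6.7
position: [0.5551, 0.0992, 0.1611]
ee_rot: [0.85, 3.017, 0.004]
contact_force: [0.4, -0.3, 6.3]
opening: 0.123
gripper_force: 24.5
```

Run:
```python
from h import *
s=r.get_state();print(s['position'],s['opening'],s['gripper_force'],s['contact_force'])
z=s['position'][2]
pin=lambda a:np.r_[AX+.044*np.array([np.cos(YAW-a),np.sin(YAW-a)]),z]
row=lambda a:(pin(np.radians(a)),58.5-(a-40))
plan([[row(40+7.5*k) for k in range(1,6)],[row(77.5+7.5*k) for k in range(1,5)]+[row(114.6)]])
```

```text
[0.55512664 0.09921994 0.16111151] 0.12280410292668534 24.54616606235504 [ 0.41970867 -0.25579354  6.25045849]
[0.017, -0.042, -0.0, 0.005, 0.006, 0.126] [0.024, -0.08, -0.001, 0.005, 0.006, 0.251] [0.036, -0.116, -0.001, 0.006, 0.005, 0.376] [0.053, -0.151, -0.001, 0.006, 0.005, 0.501] [0.075, -0.183, -0.001, 0.006, 0.005, 0.626] 
[0.003, -0.038, 0.0, 0.0, 0.0, 0.125] [0.01, -0.076, 0.0, 0.0, 0.0, 0.25] [0.022, -0.112, 0.0, 0.0, 0.0, 0.375] [0.039, -0.147, 0.0, 0.0, 0.0, 0.5] [0.059, -0.177, 0.0, 0.0, 0.0, 0.618]
```

>>> step_arm --targets '[{"tx": 0.003, "ty": -0.038, "tz": 0, "rx": 0, "ry": 0, "rz": 0.125, "claw": 0}, {"tx": 0.01, "ty": -0.076, "tz": 0, "rx": 0, "ry": 0, "rz": 0.25, "claw": 0}, {"tx": 0.022, "ty": -0.112, "tz": 0, "rx": 0, "ry": 0, "rz": 0.375, "claw": 0}, {"tx": 0.039, "ty": -0.147, "tz": 0, "rx": 0, "ry": 0, "rz": 0.5, "claw": 0}, {"tx": 0.061, "ty": -0.179, "tz": 0, "rx": 0, "ry": 0, "rz": 0.625, "claw": 0}, {"tx": 0.061, "ty": -0.179, "tz": 0, "rx": 0, "ry": 0, "rz": 0.625, "claw": 0}]'

```text
clock: 7.3
position: [0.533, 0.0799, 0.1611]
ee_rot: [1.778, 2.581, 0.006]
contact_force: [-0.3, -2.2, 7.3]
opening: 0.127
gripper_force: 24.6
```

Run:
```python
from h import *
s=r.get_state();print(s['position'],s['opening'],s['gripper_force'],s['contact_force'])
v=s['position'][:2]-AX;print('a',np.degrees(YAW-np.arctan2(v[1],v[0])),np.hypot(*v))
z=s['position'][2]
pin=lambda a:np.r_[AX+.044*np.array([np.cos(YAW-a),np.sin(YAW-a)]),z]
row=lambda a:(pin(np.radians(a)),58.5-(a-40))
plan([[row(77.5+7.5*k) for k in range(1,5)]+[row(114.6)]])
```

```text
[0.53304617 0.07994845 0.1610922 ] 0.1266543792119325 24.6257221698761 [-0.25888808 -2.19567568  7.26778648]
a 76.23266430359688 0.04630467494756098
[0.018, -0.045, -0.0, 0.007, 0.004, 0.123] [0.025, -0.083, -0.001, 0.007, 0.003, 0.248] [0.037, -0.119, -0.001, 0.008, 0.003, 0.373] [0.054, -0.154, -0.001, 0.008, 0.002, 0.498] [0.074, -0.184, -0.002, 0.008, 0.002, 0.616]
```

>>> step_arm --targets '[{"tx": 0.003, "ty": -0.042, "tz": 0, "rx": 0, "ry": 0, "rz": 0.125, "claw": 0}, {"tx": 0.01, "ty": -0.08, "tz": 0, "rx": 0, "ry": 0, "rz": 0.25, "claw": 0}, {"tx": 0.022, "ty": -0.116, "tz": 0, "rx": 0, "ry": 0, "rz": 0.375, "claw": 0}, {"tx": 0.039, "ty": -0.15, "tz": 0, "rx": 0, "ry": 0, "rz": 0.5, "claw": 0}, {"tx": 0.06, "ty": -0.184, "tz": 0, "rx": 0, "ry": 0, "rz": 0.62, "claw": 0}, {"tx": 0.06, "ty": -0.184, "tz": 0, "rx": 0, "ry": 0, "rz": 0.62, "claw": 0}, {"tx": 0.06, "ty": -0.184, "tz": 0, "rx": 0, "ry": 0, "rz": 0.62, "claw": 0}]'

```text
clock: 8.0
position: [0.5038, 0.0782, 0.1611]
ee_rot: [2.508, 1.882, 0.007]
contact_force: [-1.7, -4.1, 8.2]
opening: 0.129
gripper_force: 24.7
```

Run:
```python
from h import *
s=r.get_state();print(s['position'],s['opening'],s['gripper_force'],s['contact_force'])
v=s['position'][:2]-AX;print('a',np.degrees(YAW-np.arctan2(v[1],v[0])),np.hypot(*v))
```

```text
[0.50383415 0.07824031 0.16105824] 0.12860000526297052 24.739201068878174 [-1.71740106 -4.06961835  8.23710566]
a 113.17091756741902 0.04606146277379653
```

>>> step_arm --targets '[{"tx": 0, "ty": 0, "tz": 0, "rx": 0, "ry": 0, "rz": 0, "claw": 0.4}, {"tx": 0, "ty": 0, "tz": 0, "rx": 0, "ry": 0, "rz": 0, "claw": 0.4}, {"tx": 0, "ty": 0, "tz": 0, "rx": 0, "ry": 0, "rz": 0, "claw": 0.4}, {"tx": 0, "ty": 0, "tz": -0.67, "rx": 0, "ry": 0, "rz": 0, "claw": 0.4}, {"tx": 0, "ty": 0, "tz": -0.67, "rx": 0, "ry": 0, "rz": 0, "claw": 0.4}, {"tx": 0, "ty": 0, "tz": -0.67, "rx": 0, "ry": 0, "rz": 0, "claw": 0.4}, {"tx": 0, "ty": 0, "tz": -0.67, "rx": 0, "ry": 0, "rz": 0, "claw": 0.4}]'

```text
clock: 8.7
position: [0.5028, 0.0796, 0.2593]
ee_rot: [2.51, 1.886, 0.006]
contact_force: [-0.7, -0.3, -0.4]
opening: 0.399
gripper_force: 0.0
```

Run:
```python
from h import *
W=snap('wrist');s=r.get_state();print(s['position'])
h=cv2.cvtColor(W['frame'],cv2.COLOR_RGB2HSV)
print(blobs(W,(0,180,100),(6,255,255),20))
c=proj(W,np.r_[AX,.133]);print('axis',c)
q=proj(W,np.r_[AX+.044*np.array([np.cos(YAW-2),np.sin(YAW-2)]),.165]);print('pin pred',q)
d=cv2.resize(W['frame'][90:290,180:380],None,fx=3,fy=3,interpolation=cv2.INTER_CUBIC)
cv2.imwrite('pics/c5.png',d[:,:,::-1])
```

```text
[0.50193065 0.07955437 0.25720729]
[([309.3, 323.1], [305, 318, 9, 11, 86])]
axis [279.7 154.7]
pin pred [280.  218.6]
```

View pics/c5.png

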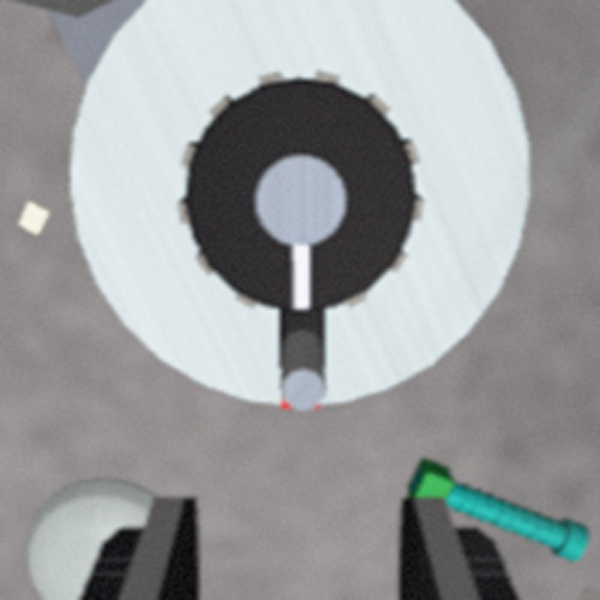

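The collar is locked: the pointer and lug at crop x of about 302 sit centred on the red mark, which spans 281–321. Next is the red-tag screw.

Run:
```python
from h import *
p0=r.get_state()['position'];g=np.array([.454,-.121,.25])
plan([[((p0+g)/2,29)],[(g,75.4)]])
```

```text
[-0.687, 0.033, 0.024, 0.0, -0.0, -0.753] 
[-0.507, -0.464, 0.024, 0.0, 0.0, -0.773]
```

>>> step_arm --targets '[{"tx": -0.69, "ty": 0.03, "tz": 0.02, "rx": 0, "ry": 0, "rz": -0.75, "claw": 0.4}, {"tx": -0.69, "ty": 0.03, "tz": 0.02, "rx": 0, "ry": 0, "rz": -0.75, "claw": 0.4}, {"tx": -0.69, "ty": 0.03, "tz": 0.02, "rx": 0, "ry": 0, "rz": -0.75, "claw": 0.4}, {"tx": -0.69, "ty": 0.03, "tz": 0.02, "rx": 0, "ry": 0, "rz": -0.75, "claw": 0.4}, {"tx": -0.69, "ty": 0.03, "tz": 0.02, "rx": 0, "ry": 0, "rz": -0.75, "claw": 0.4}, {"tx": -0.69, "ty": 0.03, "tz": 0.02, "rx": 0, "ry": 0, "rz": -0.75, "claw": 0.4}]'

```text
clock: 9.35
position: [0.4764, -0.0214, 0.2517]
ee_rot: [-1.591, -2.703, 0.002]
contact_force: [0.2, -0.4, 0.8]
opening: 0.401
gripper_force: 0.0
```

>>> step_arm --targets '[{"tx": -0.51, "ty": -0.46, "tz": 0.02, "rx": 0, "ry": 0, "rz": -0.77, "claw": 0.4}, {"tx": -0.51, "ty": -0.46, "tz": 0.02, "rx": 0, "ry": 0, "rz": -0.77, "claw": 0.4}, {"tx": -0.51, "ty": -0.46, "tz": 0.02, "rx": 0, "ry": 0, "rz": -0.77, "claw": 0.4}, {"tx": -0.51, "ty": -0.46, "tz": 0.02, "rx": 0, "ry": 0, "rz": -0.77, "claw": 0.4}, {"tx": -0.51, "ty": -0.46, "tz": 0.02, "rx": 0, "ry": 0, "rz": -0.77, "claw": 0.4}, {"tx": -0.51, "ty": -0.46, "tz": 0.02, "rx": 0, "ry": 0, "rz": -0.77, "claw": 0.4}, {"tx": -0.51, "ty": -0.46, "tz": 0.02, "rx": 0, "ry": 0, "rz": -0.77, "claw": 0.4}]'

```text
clock: 10.05
position: [0.453, -0.1213, 0.249]
ee_rot: [-0.409, -3.111, -0.002]
contact_force: [0.3, -0.2, -0.8]
opening: 0.402
gripper_force: 0.0
```

Run:
```python
from h import *
W=snap('wrist');print(r.get_state()['position'])
for nm,lo,hi in(('yel',(18,150,120),(32,255,255)),('red',(0,180,100),(6,255,255)),('green',(55,150,60),(72,255,255))):
    print(nm,[(c,onz(W,*c,.009).round(4).tolist(),x) for c,x in blobs(W,lo,hi,30)])
```

```text
[ 0.45316823 -0.12125906  0.24926074]
yel [([278.3, 175.3], [0.4447, -0.1205, 0.009], [272, 149, 14, 57, 571]), ([292.1, 301.8], [0.6186, -0.1479, 0.009], [273, 283, 39, 39, 412])]
red [([492.5, 201.0], [0.5441, 0.1261, 0.009], [484, 196, 18, 11, 168]), ([278.9, 211.0], [0.4882, -0.1315, 0.009], [273, 205, 13, 12, 134])]
green [([181.5, 115.9], [0.3502, -0.209, 0.009], [147, 98, 71, 36, 993]), ([114.0, 219.2], [0.4449, -0.3341, 0.009], [46, 171, 133, 97, 8571]), ([364.3, 223.7], [0.5323, -0.0319, 0.009], [357, 216, 17, 16, 164]), ([312.6, 322.2], [0.6579, -0.1283, 0.009], [306, 313, 14, 17, 116])]
```

Run:
```python
from h import *
plan([[(np.array([.4545,-.1229,.12]),75.7)],[(np.array([.4545,-.1229,.018]),75.7)]])
```

```text
[-0.015, -0.009, 0.862, 0.001, -0.004, -0.013] 
[0.0, 0.0, 0.68, 0.0, 0.0, 0.0]
```

>>> step_arm --newtons 30 --targets '[{"tx": -0.015, "ty": -0.01, "tz": 0.86, "rx": 0, "ry": 0, "rz": -0.01, "claw": 0.4}, {"tx": -0.015, "ty": -0.01, "tz": 0.86, "rx": 0, "ry": 0, "rz": -0.01, "claw": 0.4}, {"tx": -0.015, "ty": -0.01, "tz": 0.86, "rx": 0, "ry": 0, "rz": -0.01, "claw": 0.4}, {"tx": -0.015, "ty": -0.01, "tz": 0.86, "rx": 0, "ry": 0, "rz": -0.01, "claw": 0.4}, {"tx": -0.015, "ty": -0.01, "tz": 0.86, "rx": 0, "ry": 0, "rz": -0.01, "claw": 0.4}]'

```text
clock: 10.6
position: [0.4555, -0.1234, 0.1222]
ee_rot: [-0.394, -3.116, -0.001]
contact_force: [0.4, 0.0, 1.3]
opening: 0.401
gripper_force: 0.0
```

>>> step_arm --targets '[{"tx": 0, "ty": 0, "tz": 0.3, "rx": 0, "ry": 0, "rz": 0, "claw": 0.4}, {"tx": 0, "ty": 0, "tz": 0.5, "rx": 0, "ry": 0, "rz": 0, "claw": 0.4}, {"tx": 0, "ty": 0, "tz": 0.62, "rx": 0, "ry": 0, "rz": 0, "claw": 0.4}, {"tx": 0, "ty": 0, "tz": 0.67, "rx": 0, "ry": 0, "rz": 0, "claw": 0.4}, {"tx": 0, "ty": 0, "tz": 0.67, "rx": 0, "ry": 0, "rz": 0, "claw": 0.4}]'

```text
clock: 11.1
position: [0.4567, -0.1239, 0.023]
ee_rot: [0.393, 3.115, -0.0]
contact_force: [0.1, 1.0, 0.7]
opening: 0.399
gripper_force: 0.0
```

>>> step_arm --targets '[{"tx": 0, "ty": 0, "tz": 0, "rx": 0, "ry": 0, "rz": 0, "claw": 0}, {"tx": 0, "ty": 0, "tz": 0, "rx": 0, "ry": 0, "rz": 0, "claw": 0}, {"tx": 0, "ty": 0, "tz": 0, "rx": 0, "ry": 0, "rz": 0, "claw": 0}, {"tx": 0, "ty": 0, "tz": 0, "rx": 0, "ry": 0, "rz": 0, "claw": 0}]'

```text
clock: 11.5
position: [0.4574, -0.1243, 0.0242]
ee_rot: [0.392, 3.112, -0.002]
contact_force: [-0.7, 1.3, 6.4]
opening: 0.112
gripper_force: 29.7
```

>>> step_arm --targets '[{"tx": 0, "ty": 0, "tz": 0, "rx": 0, "ry": 0, "rz": 0, "claw": 0.35}, {"tx": 0, "ty": 0, "tz": 0, "rx": 0, "ry": 0, "rz": 0, "claw": 0.35}, {"tx": 0, "ty": 0, "tz": 0.04, "rx": 0, "ry": 0, "rz": 0, "claw": 0.35}, {"tx": 0, "ty": 0, "tz": 0.04, "rx": 0, "ry": 0, "rz": 0, "claw": 0.35}, {"tx": 0, "ty": 0, "tz": 0.04, "rx": 0, "ry": 0, "rz": 0, "claw": 0.35}]'

```text
clock: 12.0
position: [0.4551, -0.1233, 0.0151]
ee_rot: [-0.393, -3.115, -0.001]
contact_force: [-0.0, -0.6, 0.1]
opening: 0.353
gripper_force: 0.0
```

>>> step_arm --targets '[{"tx": 0, "ty": 0, "tz": 0, "rx": 0, "ry": 0, "rz": 0, "claw": 0}, {"tx": 0, "ty": 0, "tz": 0, "rx": 0, "ry": 0, "rz": 0, "claw": 0}, {"tx": 0, "ty": 0, "tz": 0, "rx": 0, "ry": 0, "rz": 0, "claw": 0}, {"tx": 0, "ty": 0, "tz": 0, "rx": 0, "ry": 0, "rz": 0, "claw": 0}]'

```text
clock: 12.4
position: [0.4557, -0.1235, 0.0158]
ee_rot: [0.393, 3.117, 0.0]
contact_force: [-0.5, 1.0, -0.1]
opening: 0.122
gripper_force: 29.2
```

Run:
```python
from h import *
p=r.get_state()['position'];a=np.r_[p[:2],.16]
b=st(0,0,.255);f=lambda k,z:np.r_[a[:2]+(b[:2]-a[:2])*k,z]
plan([[(a,75.7)],[(f(.3,.25),42)],[(f(.65,.255),8.5)],[(b,8.5)],[(st(0,0,.11),8.5)],[(st(0,0,.096),8.5)]])
```

```text
[-0.0, 0.0, -0.961, 0.0, 0.0, -0.001] 
[0.126, 0.793, -0.6, 0.0, 0.0, 0.562] 
[0.635, 0.688, -0.033, 0.0, 0.0, 0.558] 
[0.91, 0.223, 0.0, 0.0, 0.0, 0.0] 
[0.0, 0.0, 0.967, 0.0, 0.0, 0.0] 
[0.0, 0.0, 0.093, 0.0, 0.0, 0.0]
```

>>> step_arm --targets '[{"tx": 0, "ty": 0, "tz": -0.2, "rx": 0, "ry": 0, "rz": 0, "claw": 0}, {"tx": 0, "ty": 0, "tz": -0.5, "rx": 0, "ry": 0, "rz": 0, "claw": 0}, {"tx": 0, "ty": 0, "tz": -0.8, "rx": 0, "ry": 0, "rz": 0, "claw": 0}, {"tx": 0, "ty": 0, "tz": -0.96, "rx": 0, "ry": 0, "rz": 0, "claw": 0}, {"tx": 0, "ty": 0, "tz": -0.96, "rx": 0, "ry": 0, "rz": 0, "claw": 0}]'

```text
clock: 12.9
position: [0.4583, -0.1246, 0.165]
ee_rot: [0.392, 3.107, -0.004]
contact_force: [0.8, -0.3, 0.3]
opening: 0.125
gripper_force: 29.3
```

>>> step_arm --targets '[{"tx": 0, "ty": 0, "tz": -0.3, "rx": 0, "ry": 0, "rz": 0, "claw": 0}, {"tx": 0, "ty": 0.1, "tz": -0.6, "rx": 0, "ry": 0, "rz": 0, "claw": 0}, {"tx": 0.125, "ty": 0.79, "tz": -0.6, "rx": 0, "ry": 0, "rz": 0.56, "claw": 0}, {"tx": 0.125, "ty": 0.79, "tz": -0.6, "rx": 0, "ry": 0, "rz": 0.56, "claw": 0}, {"tx": 0.125, "ty": 0.79, "tz": -0.6, "rx": 0, "ry": 0, "rz": 0.56, "claw": 0}, {"tx": 0.125, "ty": 0.79, "tz": -0.6, "rx": 0, "ry": 0, "rz": 0.56, "claw": 0}, {"tx": 0.125, "ty": 0.79, "tz": -0.6, "rx": 0, "ry": 0, "rz": 0.56, "claw": 0}]'

```text
clock: 13.6
position: [0.4663, -0.0033, 0.248]
ee_rot: [-1.275, -2.868, 0.001]
contact_force: [0.1, -0.3, -0.4]
opening: 0.123
gripper_force: 29.4
```

>>> step_arm --targets '[{"tx": 0.635, "ty": 0.69, "tz": -0.03, "rx": 0, "ry": 0, "rz": 0.56, "claw": 0}, {"tx": 0.635, "ty": 0.69, "tz": -0.03, "rx": 0, "ry": 0, "rz": 0.56, "claw": 0}, {"tx": 0.635, "ty": 0.69, "tz": -0.03, "rx": 0, "ry": 0, "rz": 0.56, "claw": 0}, {"tx": 0.635, "ty": 0.69, "tz": -0.03, "rx": 0, "ry": 0, "rz": 0.56, "claw": 0}, {"tx": 0.635, "ty": 0.69, "tz": -0.03, "rx": 0, "ry": 0, "rz": 0.56, "claw": 0}]'

```text
clock: 14.1
position: [0.4798, 0.1374, 0.2528]
ee_rot: [-2.049, -2.379, 0.002]
contact_force: [-0.0, -0.7, -0.4]
opening: 0.124
gripper_force: 29.5
```

>>> step_arm --targets '[{"tx": 0.91, "ty": 0.22, "tz": 0, "rx": 0, "ry": 0, "rz": 0, "claw": 0}, {"tx": 0.91, "ty": 0.22, "tz": 0, "rx": 0, "ry": 0, "rz": 0, "claw": 0}, {"tx": 0.91, "ty": 0.22, "tz": 0, "rx": 0, "ry": 0, "rz": 0, "claw": 0}, {"tx": 0.91, "ty": 0.22, "tz": 0, "rx": 0, "ry": 0, "rz": 0, "claw": 0}, {"tx": 0.91, "ty": 0.22, "tz": 0, "rx": 0, "ry": 0, "rz": 0, "claw": 0}]'

```text
clock: 14.6
position: [0.4925, 0.2758, 0.2526]
ee_rot: [-2.049, -2.381, 0.005]
contact_force: [-0.1, 1.2, 0.2]
opening: 0.125
gripper_force: 29.5
```

Run:
```python
from h import *
W=snap('wrist','w6.png');print(r.get_state()['position'],r.get_state()['opening'],O)
for nm,lo,hi in(('yel',(18,150,120),(32,255,255)),('red',(0,180,100),(6,255,255))):
    print(nm,[(c,x) for c,x in blobs(W,lo,hi,30)])
plan([[(st(0,0,.11),8.5)],[(st(0,0,.094),8.5)]])
```

```text
[0.49257988 0.27502083 0.25307251] 0.12078168509675384 [0.49258954 0.27609746]
yel [([279.2, 257.0], [261, 194, 38, 137, 3393])]
red [([279.2, 343.9], [261, 331, 37, 25, 773])]
[0.008, 0.003, 0.954, -0.002, 0.001, -0.0] 
[0.0, 0.0, 0.107, 0.0, 0.0, 0.0]
```

>>> step_arm --targets '[{"tx": 0.008, "ty": 0, "tz": 0.3, "rx": 0, "ry": 0, "rz": 0, "claw": 0}, {"tx": 0.008, "ty": 0, "tz": 0.6, "rx": 0, "ry": 0, "rz": 0, "claw": 0}, {"tx": 0.008, "ty": 0, "tz": 0.85, "rx": 0, "ry": 0, "rz": 0, "claw": 0}, {"tx": 0.008, "ty": 0, "tz": 0.95, "rx": 0, "ry": 0, "rz": 0, "claw": 0}, {"tx": 0.008, "ty": 0, "tz": 0.97, "rx": 0, "ry": 0, "rz": 0, "claw": 0}]'

```text
clock: 15.15
position: [0.4914, 0.2751, 0.1065]
ee_rot: [-2.053, -2.376, 0.007]
contact_force: [0.3, -0.1, -0.5]
opening: 0.124
gripper_force: 29.5
```

>>> step_arm --targets '[{"tx": 0, "ty": 0, "tz": 0.08, "rx": 0, "ry": 0, "rz": 0, "claw": 0}, {"tx": 0, "ty": 0, "tz": 0.08, "rx": 0, "ry": 0, "rz": 0, "claw": 0}, {"tx": 0, "ty": 0, "tz": 0.08, "rx": 0, "ry": 0, "rz": 0, "claw": 0.3}, {"tx": 0, "ty": 0, "tz": 0.08, "rx": 0, "ry": 0, "rz": 0, "claw": 0.3}, {"tx": 0, "ty": 0, "tz": 0.08, "rx": 0, "ry": 0, "rz": 0, "claw": 0.3}]'

```text
clock: 15.65
position: [0.4931, 0.2774, 0.0981]
ee_rot: [2.051, 2.378, 0.003]
contact_force: [0.2, -0.5, 0.5]
opening: 0.3
gripper_force: 0.0
```

>>> step_arm --targets '[{"tx": 0, "ty": 0, "tz": -0.3, "rx": 0, "ry": 0, "rz": 0, "claw": 0.3}, {"tx": 0, "ty": 0, "tz": -0.6, "rx": 0, "ry": 0, "rz": 0, "claw": 0.3}, {"tx": 0, "ty": 0, "tz": -0.97, "rx": 0, "ry": 0, "rz": 0, "claw": 0.3}, {"tx": 0, "ty": 0, "tz": -0.97, "rx": 0, "ry": 0, "rz": 0, "claw": 0.3}, {"tx": 0, "ty": 0, "tz": -0.97, "rx": 0, "ry": 0, "rz": 0, "claw": 0.3}]'

```text
clock: 16.15
position: [0.4937, 0.2776, 0.2459]
ee_rot: [2.05, 2.377, 0.01]
contact_force: [-0.1, -0.4, -0.5]
opening: 0.304
gripper_force: 0.0
```

Run:
```python
from h import *
W=snap('wrist','w7.png');s=r.get_state();print(s['position'])
for nm,lo,hi in(('yel',(18,150,120),(32,255,255)),('red',(0,180,100),(6,255,255))):
    print(nm,[(c,(np.array([ex,ey])@(onz(W,*c,.048)[:2]-O)).round(3),x) for c,x in blobs(W,lo,hi,30)])
c=[proj(W,st(x,y,.135)).tolist() for x,y in((.05,.075),(.05,-.075),(-.05,.075),(-.05,-.075))];print(c)
# green screw hover: axis dir
gs=np.array([.6182,-.147]);gt=np.array([.6565,-.1275]);v=(gt-gs)/np.linalg.norm(gt-gs);ang=np.degrees(np.arctan2(v[1],v[0]));org=gt-.033*v
print('green',org,ang)
for d in(ang+90,ang-90): print(d, 'q6 approx',np.degrees(np.arctan2(org[1],org[0]))-d)
p=s['position'];g=np.r_[org,.25];f=lambda k:p+(g-p)*k
plan([[(f(.33),45)],[(f(.66),80)],[(g,ang+90)]])
```

```text
[0.49268938 0.27717065 0.24311768]
yel [([277.8, 179.1], array([0.   , 0.012]), [270, 150, 16, 64, 676])]
red [([278.4, 219.0], array([ 0.001, -0.033]), [272, 212, 14, 13, 153])]
[[344.9, 118.6], [334.5, 295.4], [209.7, 118.9], [221.4, 296.0]]
green [ 0.62709218 -0.14247265] 26.982390785309967
116.98239078530997 q6 approx -129.78246037018602
-63.01760921469003 q6 approx 50.217539629814006
[-0.957, 0.157, -0.015, 0.002, 0.0, -0.609] 
[-0.862, -0.444, -0.015, 0.0, 0.0, -0.583] 
[-0.465, -0.884, -0.016, 0.0, 0.0, -0.616]
```

Run:
```python
from h import *
p=r.get_state()['position'];g=np.array([.627,-.1425,.25]);f=lambda k:p+(g-p)*k
plan([[(f(.33),-28)],[(f(.66),-63)],[(g,-63)]])
```

```text
[-0.957, 0.157, -0.015, 0.002, -0.001, 0.607] 
[-0.676, 0.694, -0.015, 0.0, 0.0, 0.583] 
[-0.161, 0.986, -0.016, 0.0, 0.0, 0.0]
```

>>> step_arm --targets '[{"tx": -0.96, "ty": 0.16, "tz": -0.015, "rx": 0, "ry": 0, "rz": 0.61, "claw": 0.35}, {"tx": -0.96, "ty": 0.16, "tz": -0.015, "rx": 0, "ry": 0, "rz": 0.61, "claw": 0.35}, {"tx": -0.96, "ty": 0.16, "tz": -0.015, "rx": 0, "ry": 0, "rz": 0.61, "claw": 0.35}, {"tx": -0.96, "ty": 0.16, "tz": -0.015, "rx": 0, "ry": 0, "rz": 0.61, "claw": 0.35}, {"tx": -0.96, "ty": 0.16, "tz": -0.015, "rx": 0, "ry": 0, "rz": 0.61, "claw": 0.35}]'

```text
clock: 16.7
position: [0.5367, 0.1361, 0.2413]
ee_rot: [-2.699, -1.604, 0.008]
contact_force: [-0.1, -0.2, -0.6]
opening: 0.352
gripper_force: 0.0
```

>>> step_arm --targets '[{"tx": -0.675, "ty": 0.695, "tz": -0.015, "rx": 0, "ry": 0, "rz": 0.58, "claw": 0.35}, {"tx": -0.675, "ty": 0.695, "tz": -0.015, "rx": 0, "ry": 0, "rz": 0.58, "claw": 0.35}, {"tx": -0.675, "ty": 0.695, "tz": -0.015, "rx": 0, "ry": 0, "rz": 0.58, "claw": 0.35}, {"tx": -0.675, "ty": 0.695, "tz": -0.015, "rx": 0, "ry": 0, "rz": 0.58, "claw": 0.35}, {"tx": -0.675, "ty": 0.695, "tz": -0.015, "rx": 0, "ry": 0, "rz": 0.58, "claw": 0.35}]'

```text
clock: 17.2
position: [0.5807, -0.0017, 0.2435]
ee_rot: [-3.053, -0.73, 0.008]
contact_force: [-0.4, 0.3, 0.4]
opening: 0.347
gripper_force: 0.0
```

>>> step_arm --targets '[{"tx": -0.16, "ty": 0.985, "tz": -0.015, "rx": 0, "ry": 0, "rz": 0, "claw": 0.35}, {"tx": -0.16, "ty": 0.985, "tz": -0.015, "rx": 0, "ry": 0, "rz": 0, "claw": 0.35}, {"tx": -0.16, "ty": 0.985, "tz": -0.015, "rx": 0, "ry": 0, "rz": 0, "claw": 0.35}, {"tx": -0.16, "ty": 0.985, "tz": -0.015, "rx": 0, "ry": 0, "rz": 0, "claw": 0.35}, {"tx": -0.16, "ty": 0.985, "tz": -0.015, "rx": 0, "ry": 0, "rz": 0, "claw": 0.35}, {"tx": -0.16, "ty": 0.985, "tz": -0.015, "rx": 0, "ry": 0, "rz": 0, "claw": 0.35}]'

```text
clock: 17.8
position: [0.6268, -0.1412, 0.2481]
ee_rot: [-3.052, -0.739, 0.002]
contact_force: [-0.1, 0.5, 0.1]
opening: 0.352
gripper_force: 0.0
```

Run:
```python
from h import *
W=snap('wrist','w8.png');T=snap('top');S=snap('side');s=r.get_state();print(s['position'])
B={}
for nm,lo,hi in(('yel',(18,150,120),(32,255,255)),('green',(50,120,50),(75,255,255))):
    b=[(c,onz(W,*c,.009)) for c,x in blobs(W,lo,hi,60)];print(nm,[(c,p.round(3)) for c,p in b])
    B[nm]=min(b,key=lambda t:np.hypot(*(t[1][:2]-([.618,-.148] if nm=='yel' else [.657,-.128]))))
y,g=B['yel'],B['green'];v=g[1][:2]-y[1][:2];L=np.hypot(*v);v/=L;a=np.degrees(np.arctan2(v[1],v[0]));o=g[1][:2]-.033*v
print(L,a,o, tri(W,y[0],T,(281.7,193.9)))
plan([[(np.r_[o,.12],a-90)],[(np.r_[o,.0145],a-90)]])
```

```text
[ 0.62702044 -0.14109619  0.24923226]
yel [([281.4, 189.5], array([ 0.617, -0.148,  0.009]))]
green [([281.5, 154.3], array([ 0.655, -0.129,  0.009])), ([548.6, 197.5], array([ 0.758, -0.444,  0.009])), ([164.5, 208.1], array([ 0.53 , -0.03 ,  0.009])), ([305.7, 346.4], array([ 0.427, -0.286,  0.009]))]
0.042411713189360226 27.1267801930204 [ 0.62557747 -0.14404982] (array([ 0.61920348, -0.14646866,  0.01905062]), np.float64(0.001454115529052087))
[-0.018, 0.013, 0.862, -0.0, -0.0, 0.001] 
[0.0, 0.0, 0.703, 0.0, 0.0, 0.0]
```

>>> step_arm --targets '[{"tx": -0.015, "ty": 0.013, "tz": 0.86, "rx": 0, "ry": 0, "rz": 0, "claw": 0.35}, {"tx": -0.015, "ty": 0.013, "tz": 0.86, "rx": 0, "ry": 0, "rz": 0, "claw": 0.35}, {"tx": -0.015, "ty": 0.013, "tz": 0.86, "rx": 0, "ry": 0, "rz": 0, "claw": 0.35}, {"tx": -0.015, "ty": 0.013, "tz": 0.86, "rx": 0, "ry": 0, "rz": 0, "claw": 0.35}, {"tx": -0.015, "ty": 0.013, "tz": 0.86, "rx": 0, "ry": 0, "rz": 0, "claw": 0.35}]'

```text
clock: 18.45
position: [0.6263, -0.1449, 0.1208]
ee_rot: [-3.054, -0.736, -0.001]
contact_force: [-0.2, -0.4, 0.6]
opening: 0.352
gripper_force: 0.0
```

>>> step_arm --targets '[{"tx": 0, "ty": 0, "tz": 0.3, "rx": 0, "ry": 0, "rz": 0, "claw": 0.35}, {"tx": 0, "ty": 0, "tz": 0.5, "rx": 0, "ry": 0, "rz": 0, "claw": 0.35}, {"tx": 0, "ty": 0, "tz": 0.62, "rx": 0, "ry": 0, "rz": 0, "claw": 0.35}, {"tx": 0, "ty": 0, "tz": 0.69, "rx": 0, "ry": 0, "rz": 0, "claw": 0.35}, {"tx": 0, "ty": 0, "tz": 0.69, "rx": 0, "ry": 0, "rz": 0, "claw": 0.35}, {"tx": 0, "ty": 0, "tz": 0.69, "rx": 0, "ry": 0, "rz": 0, "claw": 0.35}]'

```text
clock: 19.05
position: [0.6279, -0.1461, 0.0193]
ee_rot: [3.052, 0.734, 0.006]
contact_force: [0.5, -0.1, 0.8]
opening: 0.35
gripper_force: 0.0
```

>>> step_arm --targets '[{"tx": 0, "ty": 0, "tz": 0.015, "rx": 0, "ry": 0, "rz": 0, "claw": 0.35}, {"tx": 0, "ty": 0, "tz": 0.015, "rx": 0, "ry": 0, "rz": 0, "claw": 0.35}, {"tx": 0, "ty": 0, "tz": 0.015, "rx": 0, "ry": 0, "rz": 0, "claw": 0.35}]'

```text
clock: 19.35
position: [0.6265, -0.1458, 0.0152]
ee_rot: [3.054, 0.734, 0.002]
contact_force: [-0.3, -0.4, 0.2]
opening: 0.351
gripper_force: 0.0
```

>>> step_arm --targets '[{"tx": 0, "ty": 0, "tz": 0, "rx": 0, "ry": 0, "rz": 0, "claw": 0}, {"tx": 0, "ty": 0, "tz": 0, "rx": 0, "ry": 0, "rz": 0, "claw": 0}, {"tx": 0, "ty": 0, "tz": 0, "rx": 0, "ry": 0, "rz": 0, "claw": 0}, {"tx": 0, "ty": 0, "tz": 0, "rx": 0, "ry": 0, "rz": 0, "claw": 0}]'

```text
clock: 19.75
position: [0.6262, -0.1457, 0.0147]
ee_rot: [3.055, 0.734, 0.001]
contact_force: [-1.3, 0.8, 2.4]
opening: 0.127
gripper_force: 29.3
```

Run:
```python
from h import *
s=r.get_state();p=s['position'];print(p,s['contact_force'])
a=np.r_[p[:2],.13];t=np.array([.446,-.329])
plan([[(a,-62.9)],[(np.r_[(a[:2]+t)/2,.13],-30)],[(np.r_[t,.13],0.9)],[(np.r_[t,.035],0.9)]])
```

```text
[ 0.62621103 -0.1457163   0.01467016] [-1.28347382  0.75282735  2.3714795 ]
[0.0, 0.0, -0.769, 0.0, -0.0, -0.001] 
[-0.813, 0.27, 0.0, 0.0, 0.0, -0.548] 
[-0.829, -0.215, 0.0, 0.0, 0.0, -0.515] 
[0.0, 0.0, 0.633, 0.0, 0.0, 0.0]
```

>>> step_arm --targets '[{"tx": 0, "ty": 0, "tz": -0.2, "rx": 0, "ry": 0, "rz": 0, "claw": 0}, {"tx": 0, "ty": 0, "tz": -0.5, "rx": 0, "ry": 0, "rz": 0, "claw": 0}, {"tx": 0, "ty": 0, "tz": -0.77, "rx": 0, "ry": 0, "rz": 0, "claw": 0}, {"tx": 0, "ty": 0, "tz": -0.77, "rx": 0, "ry": 0, "rz": 0, "claw": 0}]'

```text
clock: 20.15
position: [0.63, -0.147, 0.1384]
ee_rot: [3.047, 0.732, 0.02]
contact_force: [-0.4, -0.3, 0.7]
opening: 0.125
gripper_force: 29.3
```

>>> step_arm --targets '[{"tx": -0.81, "ty": 0.27, "tz": 0, "rx": 0, "ry": 0, "rz": -0.55, "claw": 0}, {"tx": -0.81, "ty": 0.27, "tz": 0, "rx": 0, "ry": 0, "rz": -0.55, "claw": 0}, {"tx": -0.81, "ty": 0.27, "tz": 0, "rx": 0, "ry": 0, "rz": -0.55, "claw": 0}, {"tx": -0.81, "ty": 0.27, "tz": 0, "rx": 0, "ry": 0, "rz": -0.55, "claw": 0}, {"tx": -0.81, "ty": 0.27, "tz": 0, "rx": 0, "ry": 0, "rz": -0.55, "claw": 0}]'

```text
clock: 20.65
position: [0.5352, -0.2376, 0.1288]
ee_rot: [-2.721, -1.568, 0.001]
contact_force: [0.4, 0.7, -0.4]
opening: 0.123
gripper_force: 29.3
```

>>> step_arm --targets '[{"tx": -0.83, "ty": -0.215, "tz": 0, "rx": 0, "ry": 0, "rz": -0.515, "claw": 0}, {"tx": -0.83, "ty": -0.215, "tz": 0, "rx": 0, "ry": 0, "rz": -0.515, "claw": 0}, {"tx": -0.83, "ty": -0.215, "tz": 0, "rx": 0, "ry": 0, "rz": -0.515, "claw": 0}, {"tx": -0.83, "ty": -0.215, "tz": 0, "rx": 0, "ry": 0, "rz": -0.515, "claw": 0}, {"tx": -0.83, "ty": -0.215, "tz": 0, "rx": 0, "ry": 0, "rz": -0.515, "claw": 0}, {"tx": -0.83, "ty": -0.215, "tz": 0, "rx": 0, "ry": 0, "rz": -0.515, "claw": 0}]'

```text
clock: 21.25
position: [0.4466, -0.3281, 0.1293]
ee_rot: [-2.206, -2.236, -0.001]
contact_force: [0.8, 0.8, -0.6]
opening: 0.121
gripper_force: 29.4
```

Run:
```python
from h import *
s=r.get_state();print(s['position'],s['opening'])
W=snap('wrist','w9.png')
c=[proj(W,(x,y,.022)).astype(int) for x,y in((.397,-.263),(.495,-.264),(.497,-.394),(.397,-.392))]
d=W['frame'].copy();cv2.polylines(d,[np.array(c)],True,(255,0,255),1);cv2.imwrite('pics/c9.png',d[:,:,::-1])
plan([[([.446,-.329,.035],0.9)],[([.446,-.329,.0185],0.9)]])
```

```text
[ 0.44657374 -0.32811473  0.12931941] 0.12144677897339144
[-0.007, -0.005, 0.629, -0.0, -0.001, -0.001] 
[0.0, 0.0, 0.11, 0.0, 0.0, 0.0]
```

View pics/c9.png

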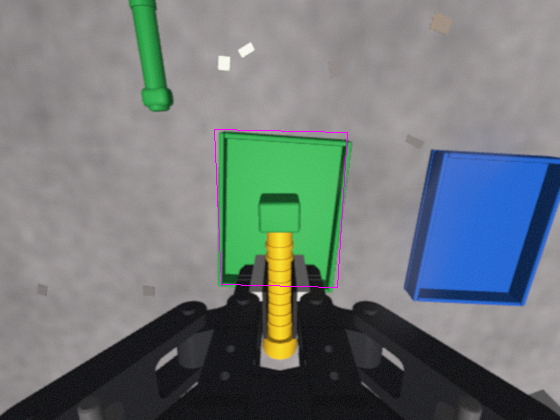

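The tray lies within about 3 mm of the outline I predicted, at pixels (220,133) to (350,288), and the screw is held lengthwise over it. Lowering.

>>> step_arm --targets '[{"tx": -0.007, "ty": -0.005, "tz": 0.3, "rx": 0, "ry": 0, "rz": 0, "claw": 0}, {"tx": -0.007, "ty": -0.005, "tz": 0.5, "rx": 0, "ry": 0, "rz": 0, "claw": 0}, {"tx": -0.007, "ty": -0.005, "tz": 0.63, "rx": 0, "ry": 0, "rz": 0, "claw": 0}, {"tx": -0.007, "ty": -0.005, "tz": 0.63, "rx": 0, "ry": 0, "rz": 0, "claw": 0}, {"tx": -0.007, "ty": -0.005, "tz": 0.63, "rx": 0, "ry": 0, "rz": 0, "claw": 0}]'

```text
clock: 21.8
position: [0.4461, -0.3292, 0.0354]
ee_rot: [-2.203, -2.239, -0.0]
contact_force: [0.1, -0.1, 0.5]
opening: 0.121
gripper_force: 29.4
```

>>> step_arm --targets '[{"tx": 0, "ty": 0, "tz": 0.05, "rx": 0, "ry": 0, "rz": 0, "claw": 0}, {"tx": 0, "ty": 0, "tz": 0.08, "rx": 0, "ry": 0, "rz": 0, "claw": 0}, {"tx": 0, "ty": 0, "tz": 0.1, "rx": 0, "ry": 0, "rz": 0, "claw": 0}, {"tx": 0, "ty": 0, "tz": 0.11, "rx": 0, "ry": 0, "rz": 0, "claw": 0}, {"tx": 0, "ty": 0, "tz": 0.11, "rx": 0, "ry": 0, "rz": 0, "claw": 0}]'

```text
clock: 22.3
position: [0.4454, -0.3298, 0.0188]
ee_rot: [2.203, 2.239, 0.0]
contact_force: [0.0, 0.1, -0.7]
opening: 0.127
gripper_force: 29.4
```

>>> step_arm --targets '[{"tx": 0, "ty": 0, "tz": 0.007, "rx": 0, "ry": 0, "rz": 0, "claw": 0}, {"tx": 0, "ty": 0, "tz": 0.014, "rx": 0, "ry": 0, "rz": 0, "claw": 0}, {"tx": 0, "ty": 0, "tz": 0.014, "rx": 0, "ry": 0, "rz": 0, "claw": 0}]'

```text
clock: 22.6
position: [0.4456, -0.33, 0.0185]
ee_rot: [2.203, 2.239, -0.0]
contact_force: [-3.1, 3.4, 8.5]
opening: 0.124
gripper_force: 30.2
```

Contact with the floor (8.5 N), so I'll release and retreat.

>>> step_arm --targets '[{"tx": 0, "ty": 0, "tz": -0.01, "rx": 0, "ry": 0, "rz": 0, "claw": 0}, {"tx": 0, "ty": 0, "tz": -0.01, "rx": 0, "ry": 0, "rz": 0, "claw": 0.3}, {"tx": 0, "ty": 0, "tz": -0.01, "rx": 0, "ry": 0, "rz": 0, "claw": 0.3}, {"tx": 0, "ty": 0, "tz": -0.01, "rx": 0, "ry": 0, "rz": 0, "claw": 0.3}, {"tx": 0, "ty": 0, "tz": -0.01, "rx": 0, "ry": 0, "rz": 0, "claw": 0.3}]'

```text
clock: 23.1
position: [0.4453, -0.3298, 0.018]
ee_rot: [-2.203, -2.239, -0.0]
contact_force: [-0.9, -0.4, -0.1]
opening: 0.3
gripper_force: 0.1
```

>>> step_arm --targets '[{"tx": 0, "ty": 0, "tz": -0.2, "rx": 0, "ry": 0, "rz": 0, "claw": 0.3}, {"tx": 0, "ty": 0, "tz": -0.5, "rx": 0, "ry": 0, "rz": 0, "claw": 0.3}, {"tx": 0, "ty": 0, "tz": -1, "rx": 0, "ry": 0, "rz": 0, "claw": 0.3}, {"tx": 0, "ty": 0, "tz": -1, "rx": 0, "ry": 0, "rz": 0, "claw": 0.3}, {"tx": 0, "ty": 0, "tz": -1, "rx": 0, "ry": 0, "rz": 0, "claw": 0.3}]'

```text
clock: 23.6
position: [0.4476, -0.3317, 0.1742]
ee_rot: [2.195, 2.231, 0.001]
contact_force: [0.4, -0.2, -0.2]
opening: 0.303
gripper_force: 0.0
```

>>> step_arm --targets '[{"tx": 0, "ty": 0, "tz": -0.5, "rx": 0, "ry": 0, "rz": 0, "claw": 0.3}, {"tx": 0, "ty": 0, "tz": -0.5, "rx": 0, "ry": 0, "rz": 0, "claw": 0.3}, {"tx": 0, "ty": 0, "tz": -0.5, "rx": 0, "ry": 0, "rz": 0, "claw": 0.3}]'

```text
clock: 23.9
position: [0.4465, -0.3308, 0.2469]
ee_rot: [2.198, 2.234, 0.001]
contact_force: [0.9, -0.6, 0.5]
opening: 0.299
gripper_force: 0.0
```

Run:
```python
from h import *
W=snap('wrist');S=snap('side');T=snap('top')
a=W['frame'][60:400,130:430];b=cv2.resize(S['frame'][225:405,225:345],None,fx=2,fy=2);c=cv2.resize(T['frame'][180:310,60:320],(260,130))
o=np.zeros((500,800,3),np.uint8);o[:340,:300]=a;o[:360,300:540]=b;o[:130,540:]=c
o[360:500,:280]=T['frame'][180:320,60:340]
cv2.imwrite('pics/c10.png',o[:,:,::-1])
```

```text
(no output)
```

View pics/c10.png

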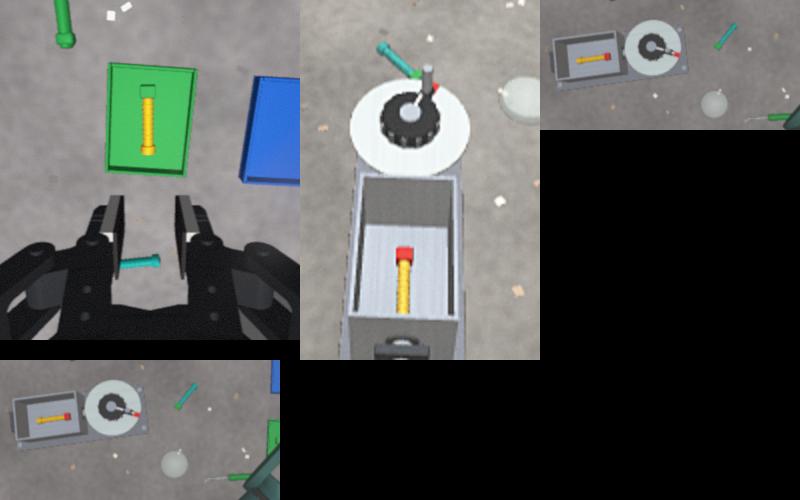

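The final view shows the green-tag screw lying flat in the pass tray at (148,120) and the red-tag screw in the upright bin at (404,275). The collar pointer is on the red mark at (430,88), and the gripper is clear of everything.

```bash
python3 -c "
from bench import r
print(r.job_done())"
```

```text
the job is handed in; nothing more can be done
None
```

The job is done and handed in: the bin was pushed upright, the collar was turned to the red mark, then the red-tag screw went into the bin and the green-tag screw was set flat in the pass tray, finishing at about 24 s of the 72 s limit; the verdict was not returned.

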